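Close up a row of cartons with an indexed sliding stop

ROBOT

A 7-joint arm with a two-finger parallel gripper is mounted at the origin on a cart in front of the work surface, level with it; the furniture and walls round the work are solid. World frame = base frame: x ahead of the robot, y to its left, z up, the work surface at z = 0. Lengths are in mm, angles in degrees, forces in N, time in s.
With the tool pointing down it reaches from about 425 to 925 mm from the base axis. Payload 6.8 kg.
Tool frame: the origin (TCP) lies at the very end of the fingers, on their centre line; the grasp point (between the pads) lies grip_point_offset behind it (grip_point_offset is the distance from the TCP to the grasp point, in mm); z points along the fingers, y is the line along which they close (so a half turn about z gives the same grasp; the last joint's range is limited). The gripper opens to 85 mm and grips with 20 to 120 N. Pads are 22 mm wide; open, the fingers measure 114 mm over their backs; the gripper's body (76 mm by 85 mm) begins 54 mm behind the grasp point. The pads swing forward as they close: fully open they stand 13 mm farther back than shut.
Start: joints at [59.868, 27.33, 1.283, 89.118, -0.659, 63.558, -4.761], TCP at [273.892, -616.952, 231.308] pointing down, gripper open.
Joint ranges: [-169.35, 169.35], [-19.33, 120.38], [-80.79, 83.38], [13.8, 139.57], [-78.32, 258.32], [9.67, 109.79], [-169.56, 169.56]. Speed limits (degrees/s): [136.94, 136.94, 180, 180, 180, 180, 180].

INTERFACE

Orientations are given as a 3x3 rotation matrix whose columns are the frame's x, y, z axes.
In Python, from cell import read_state, read_camera, sign_off, grip_point_offset gives the robot as it stands. The module is installed in compiled form; this text tells all that it offers.
- The arm moves only by the tool arm_command, never from a script. Its arguments are lists of equal length, an entry for each row: "offset": the shift along the world's x, y, z in cm, a list of three; "spin": the turn about the world's z in rad; "claw": the gripper command: -1 is fully open, 1 is shut, values between are in proportion. In form: {"offset": [[dx, dy, dz], ...], "spin": [spin, ...], "claw": [claw, ...]}. A call has exactly 8 rows; each row shifts and turns the commanded pose from where the row before left it; what a row does not reach is not made up. A row lasts 1/10 s, in which the tool goes at most 50 mm and 8.59 degrees, less where a joint would pass 70% of its speed; a pose out of reach is approached as far as the arm can. A call with a gripper value outside its range is refused whole. The fingers move at their own pace and stop on an object; "grip_force" is the grip in N (left out, the last holds). Time passes only in rows, so rows that do not move let the fingers close, or fill a call up. It gives the time, the measured TCP pose, the force, the opening and the grip force at its end, in the units of the state.
- read_state(): the state, without advancing time (a new reading comes with each control period).
- read_camera(name): name is "scene" or "top"; returns a dict with "img" (400x640x3 uint8, red, green, blue), "fov_y" (degrees; the focal length in pixels is half the picture's height over the tangent of half this angle, whatever the lens; pixels are square), "cx", "cy" (the principal point, pixels), "k1" (the pictures are not rectified: a ray, as slopes to the right and down, at radius r is drawn at 1 + k1 r^2 times it, then the intrinsics apply), "pose" (4x4, takes a point from camera to world coordinates). Camera axes: x right, y down, z forward; pixel columns grow to the right and rows downward; lengths in mm; the calibration is good to about 2 mm. A picture is of the moment at which its call begins. There is no depth.
- sign_off(): hands the job in; it is judged then, once.
The state is a dict: "clock": time; "joints": joint angles; "qvel": joint speeds; "joint_torque": joint torques, N m; "ee_pos": TCP position; "ee_rot": TCP orientation; "wrist_force": force on the tool from outside, world axes, zero at the start; "torque": the same for the moment, N m; "gripper_width": opening from 0.0 (shut) to 1.0 (fully open); "gripper_force": force on a finger pad.
Only numpy, scipy, OpenCV 4.12 (cv2) and the standard library are available. Lean on these libraries where they do the work, as an engineer would, in place of code of your own. Each camera call takes 0.05 s, during which the arm holds its last target. There are 200 camera calls.

TASK

Get the three vial cartons in the collating fence ready for taping into one block: with the fingertips, first push the carton that stands proud of the row back home against the back fence. Then push the sliding stop along its rail towards the cartons, past the notch for four, until its spring plunger clicks into the middle notch, for three, and the row is closed up against the end plate. Only push, gently: pinch and lift nothing, and leave the other things where they are.

Things in the scene. Friction and masses are not known exactly. Their poses are not given: they have to be found in the camera images.
- fence: collating fence on the table; origin at table level. Local x: away from the robot to the back fence; y: left along the row; z up. Plywood board 8 thick, x -85 to 75, y -178 to 188. Back fence = aluminium rail, front face at x = 45, 20 thick, top 46 above the table. End plate, 40 tall, closes the row at the right: inner face y = -155. A carton home against the back fence has its centre at x = -8
- fence_face (a point): point on the front face of the back fence (the rail), at local (45, 0, 29.5) of the fence, axes as the fence
- notch_three (a point): top centre of the notch for three cartons: the middle one of three V notches across the rail top, 10 wide and 5 deep. The notch for four is 50 to its left (the plunger must pass over it first), the one for two 50 to its right. Dots on the rail beside each give the number of cartons
- stop (a joint): travel of the sliding stop in m, 0 at the far left, grows as it is pushed right (fence -y); starts at 0.003 to 0.040. Plunger drops into the notch for four at 0.058, for three at 0.108 (stop face then 152 from the end plate, 2 more than three cartons), for two at 0.158. Sliding takes 2 to 4 N, leaving a notch about 12 N; within 3 mm of a notch the spring draws it in
- plunger (a joint): how far the spring plunger on the stop has dropped, in m: 0 while its ball rides on the rail top, about 0.0035 when seated in a notch
- stop_pad (a point): centre of the outer (left) face of the rubber push pad on the stop, 40 wide x 28 tall, 30 above the table; axes as the fence, push along -y. Behind it is an aluminium plate across the row, 108 long, 10 thick, 10 to 50 above the table (with pad 16 thick). The saddle on the rail, 85 beyond the pad, is 40 long; its plunger's black knob reaches 88 above the table
- stop_face (a point): middle of the stop's working face (the side towards the cartons), 30 above the table, opposite the centres of cartons that are home
- carton_a_center (a point): centre (half-way up) of one of the three closed vial cartons in the row on the board: 50 wide (local x), 106 long (local y, pointing at the back fence), 43 tall, about 0.085 kg. Its near end face is 53 from this point. At the start one of the three, any of them, stands 14 to 22 proud of the fence and must be pushed home; the others are 1 to 3 short of it, which counts as home. Gaps of about 10 lie between cartons
- carton_b_center (a point): centre (half-way up) of one of the three closed vial cartons in the row on the board: 50 wide (local x), 106 long (local y, pointing at the back fence), 43 tall, about 0.085 kg. Its near end face is 53 from this point. At the start one of the three, any of them, stands 14 to 22 proud of the fence and must be pushed home; the others are 1 to 3 short of it, which counts as home. Gaps of about 10 lie between cartons
- carton_c_center (a point): centre (half-way up) of one of the three closed vial cartons in the row on the board: 50 wide (local x), 106 long (local y, pointing at the back fence), 43 tall, about 0.085 kg. Its near end face is 53 from this point. At the start one of the three, any of them, stands 14 to 22 proud of the fence and must be pushed home; the others are 1 to 3 short of it, which counts as home. Gaps of about 10 lie between cartons
- spare_carton_1: closed carton like the other three, on the table just right of the fence's end plate (not part of the row); origin at the centre of its underside. Bystander: leave alone
- vial_x: amber vial, 20 across x 46 tall, standing on the table behind the rail; origin at the centre of its underside. Bystander: leave alone
- vial_y: second amber vial, same size, standing on the table behind the rail; origin at the centre of its underside. Bystander: leave alone
- vial_z: third amber vial, same size, standing on the table off the right-hand end of the board; origin at the centre of its underside. Bystander: leave alone
- bench_stapler: stapler, 36 x 133 x 45 tall, left of the fence; origin at the centre of its underside, long axis y. Bystander: leave alone
- felt_marker: felt marker, 18 x 136 x 17, lying to the near left of the fence; origin at the centre of its underside, long axis y. Bystander: leave alone
- tape_kraft: roll of tape, 106 across x 48 tall, lying flat at the near left; origin at the centre of its underside. Bystander: leave alone
- measure: pocket tape measure, 40 x 67 x 61 tall, at the far right; origin at the centre of its underside. Bystander: leave alone
Mind the look-alikes: they are no part of the job. What is shaped like the part that bears carton_c_center but red is not meant.

How it is judged (in metres and radians):
On the way, in this order (a step that is already met when the one before it is completed fails the run):
1. all three cartons stand home against the back fence (within 5 mm) (x of each of carton_a_center, carton_b_center, carton_c_center in the frame of fence above -0.013 m and angle between the y axis of each of carton_a_center, carton_b_center, carton_c_center and the x axis of fence, either way round below 0.07 rad), for 0.2 s.
2. the stop's plunger has clicked into the notch for three (value of joint stop between 0.1055 and 0.1105 m and value of joint plunger above 0.0022 m), for 0.2 s.
At the end, for the whole second after the job is handed in: The stop rests in the notch for three (joint stop 0.108 within 2.5 mm) with its plunger dropped at least 2.2 mm; each carton stands flat on the board between the stop and the end plate, within 5 mm of the back fence and square to it within 0.07 rad; all at rest (all of step 1 and all of step 2 and y of carton_a_center in the frame of fence between -0.134 and -0.024 m and z of each of carton_a_center, carton_b_center, carton_c_center in the frame of fence below 0.033 m and linear speed of each of carton_a, carton_b, carton_c below 0.01 m/s and y of carton_b_center in the frame of fence between -0.134 and -0.024 m and y of carton_c_center in the frame of fence between -0.134 and -0.024 m and velocity of joint stop between -0.005 and 0.005 m/s); the robot touches nothing.
It fails at once if a carton is lifted (over 12 mm) or tipped (z of any of carton_a_center, carton_b_center, carton_c_center in the frame of fence above 0.042 m or angle between any of carton_a_center, carton_b_center, carton_c_center's own z axis and vertical above 0.25 rad).
It fails at once if the stop's plate is pinched from both faces (contact force between the fingers and stop_c0 above 2 N and (contact force between the fingers and stop_c1 above 2 N or contact force between the fingers and stop_c2 above 2 N)).
It fails at once if a carton or the stop is pressed by the fingers with more than 40 N (contact force between the fingers and carton_a above 40 N or contact force between the fingers and carton_b above 40 N or contact force between the fingers and carton_c above 40 N or contact force between the fingers and stop above 40 N).
It fails at once if a bystander is moved by more than 15 mm (distance of any of spare_carton_1, vial_x, vial_y, vial_z, bench_stapler, felt_marker, tape_kraft, measure from where it was at the start of the episode above 0.015 m).
It also fails if it takes over 54 s, if anything falls off the work surface, if the arm or the gripper's body presses on something with over 40 N, if the wrist force passes 120 N, or if a joint passes its speed limit or range.

## Working session

There is one attempt and no reset: what is moved stays moved. The work goes in short steps, Python scripts to look and compute and a tool call to move; the robot and the scene stay as the last step left them, time stands still between calls to the robot, and variables do not carry over. Pictures are saved under pics/ and viewed, at most 10 in all, crops included, and the job is handed in when it is done.

Besides the shell and the picture viewer there is one more tool, called as name(argument=value, ...), one argument or row to a line, values as JSON. arm_command: Moves the arm, as the interface text tells. Its arguments: {"type":"object","properties":{"offset":{"type":"array","items":{"type":"array","items":{"type":"number"}}},"spin":{"type":"array","items":{"type":"number"}},"claw":{"type":"array","items":{"type":"number"}},"grip_force":{"type":"number"}},"required":["offset","spin","claw"]}

```bash
mkdir -p pics
cat > h.py <<'E'
import numpy as np, cv2
from cell import *
def px2w(c,uv,z):
    f=200/np.tan(np.radians(c['fov_y']/2)); K=np.array([[f,0,c['cx']],[0,f,c['cy']],[0,0,1.]])
    d=np.array([c['k1'],0,0,0,0.])
    n=cv2.undistortPoints(np.array(uv,float).reshape(-1,1,2),K,d)[:,0]
    T=np.array(c['pose']); r=np.c_[n,np.ones(len(n))]@T[:3,:3].T; o=T[:3,3]
    return o+r*((np.broadcast_to(z,len(n))-o[2])/r[:,2])[:,None]
def w2px(c,P):
    f=200/np.tan(np.radians(c['fov_y']/2)); T=np.array(c['pose']); p=(np.array(P,float)-T[:3,3])@T[:3,:3]
    n=p[:,:2]/p[:,2:]; n=n*(1+c['k1']*(n**2).sum(1))[:,None]; return n*f+[c['cx'],c['cy']]
E
python3 - <<'E'
from h import *
import pickle
for n in('top','scene'):
    c=read_camera(n); pickle.dump(c,open(n+'.pkl','wb'))
    cv2.imwrite(f'pics/{n}0.png',cv2.resize(c['img'][:,:,::-1],(800,500),interpolation=cv2.INTER_CUBIC))
    print(n,c['fov_y'],c['k1'],np.round(c['pose'],2).tolist())
print(read_state(),grip_point_offset)
E
```

```text
top 46.93774285766419 -0.07532333547268989 [[-0.02, -0.98, 0.19, 357.37], [-1.0, 0.02, -0.0, 65.46], [-0.0, -0.19, -0.98, 1384.5], [0.0, 0.0, 0.0, 1.0]]
scene 48.4763778371562 -0.001819546683818252 [[0.99, 0.08, -0.11, 713.84], [0.14, -0.63, 0.77, -781.61], [-0.01, -0.78, -0.63, 771.31], [0.0, 0.0, 0.0, 1.0]]
{'clock': 0.1, 'joints': array([59.86649367, 27.37300707,  1.281493  , 89.17427084, -0.65768047,
       63.5582159 , -4.76094182]), 'qvel': array([-0.01136304, -0.12485719,  0.0409887 , -0.11043708, -0.03027882,
        0.10739332, -0.16921991]), 'joint_torque': array([ 3.10364587e-03, -5.97758460e+01,  1.61282770e+00, -2.81954098e+01,
        1.27027952e-02,  4.99936737e-03, -3.21406458e-05]), 'ee_pos': array([ 273.64408605, -616.43950182,  230.38864276]), 'ee_rot': array([[ 9.13966286e-01,  4.05789269e-01, -8.34670081e-04],
       [ 4.05790098e-01, -9.13965076e-01,  1.49558952e-03],
       [-1.55965124e-04, -1.70561925e-03, -9.99998533e-01]]), 'wrist_force': array([0.16542324, 0.3828218 , 0.31504644]), 'torque': array([ 0.05023418, -0.00020998,  0.02269621]), 'gripper_force': 0.0, 'gripper_width': 0.9987066518327948} 18.700000000000003
```

View pics/top0.png

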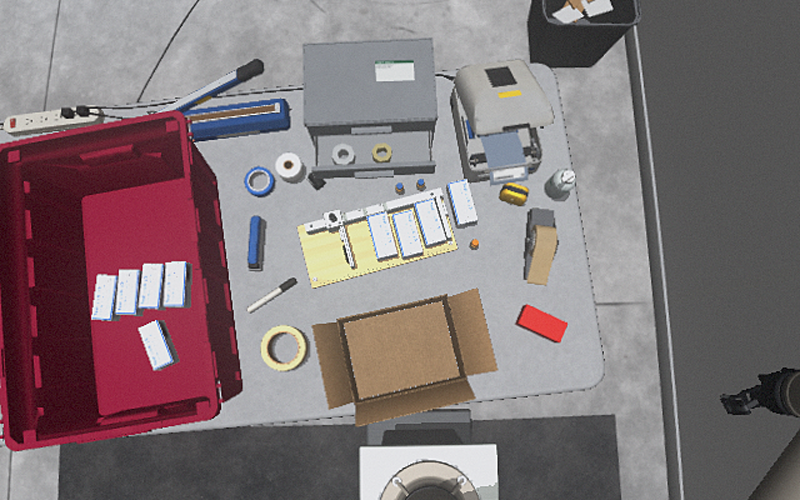

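View pics/scene0.png

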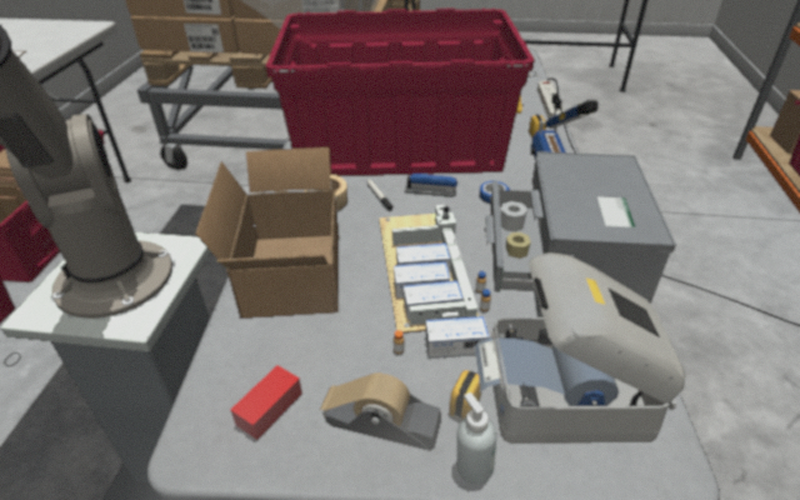

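The top picture shows the board at about (300–458, 190–288), with the stop near (345, 240) and three cartons at x ≈ 383, 407 and 432. The scene picture shows an open box between the robot and the fence. I'll enlarge both views of the fence.

Run:
```python
from h import *
import pickle
c=pickle.load(open('top.pkl','rb'))
cv2.imwrite('pics/t1.png',cv2.resize(c['img'][135:235,232:388,::-1],None,fx=5,fy=5,interpolation=cv2.INTER_CUBIC))
c=pickle.load(open('scene.pkl','rb'))
cv2.imwrite('pics/s1.png',cv2.resize(c['img'][155:290,295:410,::-1],None,fx=4.4,fy=4.4,interpolation=cv2.INTER_CUBIC))
```

```text
(no output)
```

View pics/t1.png

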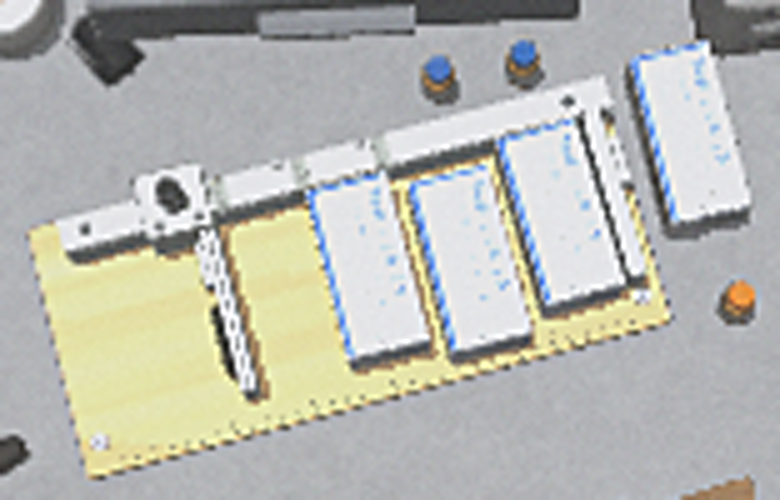

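View pics/s1.png

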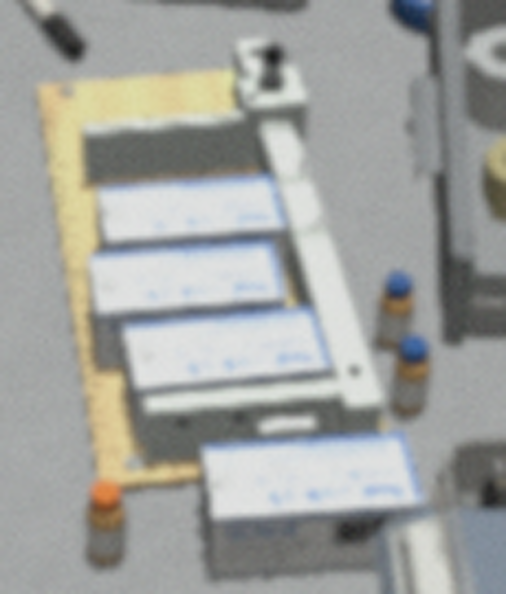

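The enlarged top view shows the middle carton standing proud, with top corners near (410,185), (487,165), (530,337) and (450,350). The stop plate runs from (205,230) to (255,395) with its black pad at (220,340), and the knob is at (172,192). The board corners are at (30,230), (90,478) and (672,320). In the scene crop the middle carton also sticks out to the left.

```bash
cat >> h.py <<'E'
import pickle
c=pickle.load(open('top.pkl','rb'))
P=lambda uv,z: px2w(c,np.array(uv,float)/5-.4+[232,135],z)[:,:2]
loc=np.array([[75,188],[-85,188],[-85,-178]]); W=P([[30,230],[90,478],[672,320]],8)
a,b=loc-loc.mean(0),W-W.mean(0)
th=np.arctan2((a[:,0]*b[:,1]-a[:,1]*b[:,0]).sum(),(a*b).sum())
R=np.array([[np.cos(th),-np.sin(th)],[np.sin(th),np.cos(th)]]); t=W.mean(0)-R@loc.mean(0)
toL=lambda p:(np.array(p)-t)@R
toW=lambda p:np.array(p)@R.T+t
E
python3 - <<'E'
from h import *
np.set_printoptions(precision=1,suppress=True)
print(np.degrees(th),t,'res',toL(W)-loc)
C={'L':[[308,190],[384,174],[432,343],[352,360]],'M':[[410,185],[487,165],[530,337],[450,350]],'R':[[500,138],[575,120],[628,288],[547,305]]}
for k,v in C.items(): print(k,toL(P(v,51)).tolist(),toL(P(v,51)).mean(0))
print('plate',toL(P([[205,230],[230,310],[255,395]],50)),'knob',toL(P([[172,192]],88)))
print('pad top',toL(P([[216,310],[232,375]],44)))
print('rail front edge top',toL(P([[70,252],[388,168]],46)),'rail right back',toL(P([[605,78]],46)))
print('endplate inner top',toL(P([[580,115],[630,285]],40)))
print('notches top front/back',toL(P([[222,205],[305,182],[387,160]],46)))
s=read_state();print(toL(s['ee_pos'][:2]))
# box corners
f=lambda uv,z:px2w(c,np.array(uv)*.8,z)[:,:2]
print('box flap back edge z=150..250',f([[340,322],[458,295],[313,325],[497,371],[486,290]],200))
for l in ([-110,-50],[-8,-60],[0,170]): print(l,toW([l]))
E
```

```text
14.502957198947348 [648.6 108.3] res [[-1.1 -1. ]
 [ 0.6 -0.2]
 [ 0.4  1.2]]
L [[42.04156360767807, 16.335781142325402], [39.47862261199406, -29.879387270332806], [-66.76042280984116, -30.31570755726774], [-64.06027663351576, 17.647595480257287]] [-12.3  -6.6]
M [[28.84482374132327, -43.04820027367856], [28.491936925973786, -90.5947262911902], [-78.61374278098508, -86.82920640220246], [-73.59250642064542, -39.40100362526093]] [-23.7 -65. ]
R [[42.46676950032221, -102.59419604204736], [41.28070729225402, -148.97366653371137], [-65.71993646357008, -150.69550935577675], [-62.84065466888101, -101.73394624347537]] [ -11.2 -126. ]
plate [[ 34.9  81.6]
 [-15.9  79.3]
 [-68.9  77.8]] knob [[52.6 93.1]]
pad top [[-12.4  87.6]
 [-52.7  88.1]]
rail front edge top [[ 44.4 162.8]
 [ 43.7 -33.4]] rail right back [[  63.  -174.4]]
endplate inner top [[  46.2 -154.2]
 [ -62.4 -153.9]]
notches top front/back [[ 48.1  68.2]
 [ 48.5  16.8]
 [ 48.6 -34.1]]
[-544.5 -607.8]
box flap back edge z=150..250 [[ 426.   182.4]
 [ 477.6  -60.8]
 [ 420.6  237.8]
 [ 322.2 -134.6]
 [ 487.  -119.2]]
[-110, -50] [[554.7  32.4]]
[-8, -60] [[655.9  48.2]]
[0, 170] [[606.1 272.9]]
```

arm_command(
  offset=[
    [1.75,3.95,0.5],
    [1.75,3.95,0.5],
    [1.75,3.95,0.5],
    [1.75,3.95,0.5],
    [1.75,3.95,0.5],
    [1.75,3.95,0.5],
    [1.75,3.95,0.5],
    [1.75,3.95,0.5],
  ],
  spin=[-0.04,-0.04,-0.04,-0.045,0,0,0,0],
  claw=[1,1,1,1,1,1,1,1],
  grip_force=20,
)

```text
clock: 0.9
ee_pos: [414.1, -299.1, 271.3]
ee_rot: [[0.968, 0.25, -0.0], [0.25, -0.968, 0.0], [-0.0, -0.0, -1.0]]
wrist_force: [0.1, 0.3, 0.7]
gripper_width: 0.002
gripper_force: 0.0
```

arm_command(
  offset=[
    [1.75,3.95,0],
    [1.75,3.95,0],
    [1.75,3.95,0],
    [1.75,3.95,0],
    [1.75,3.95,0],
    [1.75,3.95,0],
    [1.75,3.95,0],
    [0,0,0],
  ],
  spin=[0,0,0,0,0,0,0,0],
  claw=[1,1,1,1,1,1,1,1],
)

```text
clock: 1.7
ee_pos: [537.8, -17.2, 271.2]
ee_rot: [[0.966, 0.259, 0.001], [0.259, -0.966, 0.004], [0.002, -0.003, -1.0]]
wrist_force: [-0.1, 0.1, 0.3]
gripper_width: 0.001
gripper_force: 0.0
```

arm_command(
  offset=[
    [0.8,1.7,-2],
    [0.8,1.7,-4],
    [0,0,-4],
    [0,0,-4],
    [0,0,-4],
    [0,0,-2],
    [0,0,0],
    [0,0,0],
  ],
  spin=[0,0,0,0,0,0,0,0],
  claw=[1,1,1,1,1,1,1,1],
)

```text
clock: 2.5
ee_pos: [552.5, 9.4, 71.6]
ee_rot: [[0.968, 0.25, -0.0], [0.25, -0.968, -0.0], [-0.0, -0.0, -1.0]]
wrist_force: [-0.1, -0.0, 0.9]
gripper_width: -0.002
gripper_force: 0.0
```

Run:
```python
from h import *
s=read_state(); print(s['ee_pos'],toL(s['ee_pos'][:2]),s['wrist_force'])
a=read_camera('scene')['img'][120:320,230:430,::-1]; b=read_camera('top')['img'][120:320,200:400,::-1]
cv2.imwrite('pics/a2.png',cv2.resize(np.hstack([b,a]),None,fx=2,fy=2,interpolation=cv2.INTER_CUBIC))
```

```text
[552.45478655   9.35289181  71.57677643] [-117.89389167  -71.73378707] [-0.12695441 -0.04394294  0.87042351]
```

View pics/a2.png

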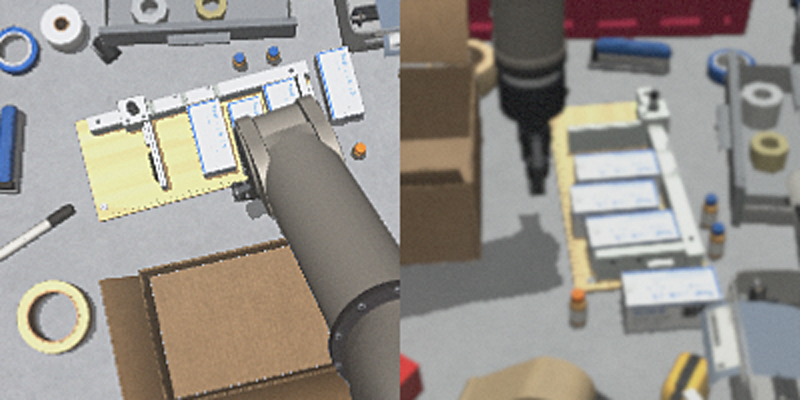

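The picture shows the gripper low in front of the proud carton, clear of the box, and nothing has been disturbed. I'll go down, then push.

arm_command(
  offset=[
    [-0.15,0.6,-2],
    [0,0,-2],
    [0,0,-0.75],
    [0.97,0.25,0],
    [0.97,0.25,0],
    [0.48,0.125,0],
    [0,0,0],
    [0,0,0],
  ],
  spin=[0,0,0,0,0,0,0,0],
  claw=[1,1,1,1,1,1,1,1],
)

```text
clock: 3.4
ee_pos: [575.4, 21.8, 24.2]
ee_rot: [[0.968, 0.25, 0.001], [0.25, -0.968, 0.0], [0.001, 0.0, -1.0]]
wrist_force: [-0.7, 0.2, -0.3]
gripper_width: 0.002
gripper_force: 0.0
```

arm_command(
  offset=[
    [0.29,0.075,0],
    [0.29,0.075,0],
    [0.29,0.075,0],
    [0.29,0.075,0],
    [0.19,0.05,0],
    [0,0,0],
    [0,0,0],
    [0,0,0],
  ],
  spin=[0,0,0,0,0,0,0,0],
  claw=[1,1,1,1,1,1,1,1],
)

```text
clock: 4.2
ee_pos: [588.6, 25.4, 23.8]
ee_rot: [[0.968, 0.25, 0.0], [0.25, -0.968, 0.0], [0.0, -0.0, -1.0]]
wrist_force: [1.0, -0.9, -0.0]
gripper_width: 0.003
gripper_force: 0.0
```

Run:
```python
from h import *
s=read_state(); print(s['ee_pos'],toL(s['ee_pos'][:2]),s['wrist_force'])
```

```text
[588.62455136  25.36009994  23.80688937] [-78.86800199 -65.29464638] [ 0.99360926 -0.90722208 -0.01584199]
```

arm_command(
  offset=[
    [0.1,0.025,0],
    [0.1,0.025,0],
    [0.1,0.025,0],
    [0.1,0.025,0],
    [0,0,0],
    [0,0,0],
    [0,0,0],
    [0,0,0],
  ],
  spin=[0,0,0,0,0,0,0,0],
  claw=[1,1,1,1,1,1,1,1],
)

```text
clock: 5.0
ee_pos: [592.7, 26.4, 23.9]
ee_rot: [[0.968, 0.25, 0.0], [0.25, -0.968, 0.0], [0.0, -0.0, -1.0]]
wrist_force: [1.4, 0.2, -0.4]
gripper_width: -0.001
gripper_force: 0.0
```

arm_command(
  offset=[
    [0.1,0.025,0],
    [0.1,0.025,0],
    [0,0,0],
    [0,0,0],
    [0,0,0],
    [0,0,0],
    [0,0,0],
    [0,0,0],
  ],
  spin=[0,0,0,0,0,0,0,0],
  claw=[1,1,1,1,1,1,1,1],
)

```text
clock: 5.8
ee_pos: [594.7, 26.8, 23.8]
ee_rot: [[0.968, 0.25, 0.0], [0.25, -0.968, 0.0], [0.0, 0.0, -1.0]]
wrist_force: [0.7, 0.6, 0.2]
gripper_width: -0.003
gripper_force: 0.0
```

Run:
```python
from h import *
s=read_state(); print(toL(s['ee_pos'][:2]))
a=read_camera('scene')['img'][160:280,290:410,::-1]; b=read_camera('top')['img'][140:230,235:385,::-1]
a=cv2.resize(a,(400,400),interpolation=cv2.INTER_CUBIC); b=cv2.resize(b,(400,240),interpolation=cv2.INTER_CUBIC)
b=cv2.copyMakeBorder(b,0,160,0,0,cv2.BORDER_CONSTANT)
cv2.imwrite('pics/a3.png',np.hstack([b,a]))
```

```text
[-72.6537407  -65.37739667]
```

View pics/a3.png

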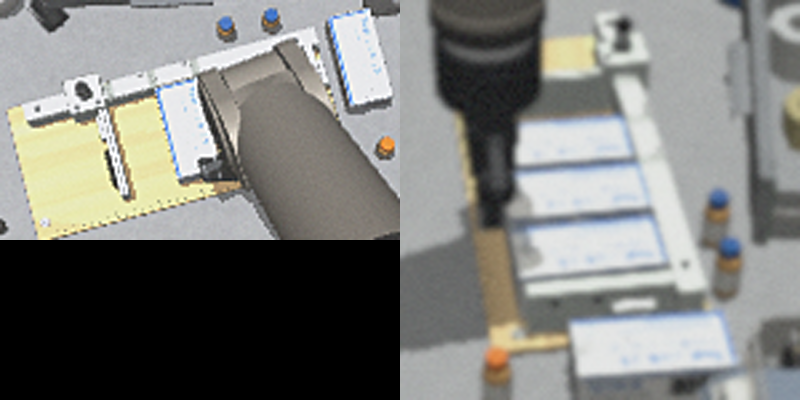

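The middle carton's far end at (645,185) is now in line with its neighbours. I'll push on in small steps until I feel the fence.

arm_command(
  offset=[
    [0.05,0.013,0],
    [0.05,0.013,0],
    [0.05,0.013,0],
    [0,0,0],
    [0,0,0],
    [0,0,0],
    [0,0,0],
    [0,0,0],
  ],
  spin=[0,0,0,0,0,0,0,0],
  claw=[1,1,1,1,1,1,1,1],
)

```text
clock: 6.7
ee_pos: [595.6, 27.0, 23.7]
ee_rot: [[0.968, 0.25, -0.001], [0.25, -0.968, -0.0], [-0.001, 0.0, -1.0]]
wrist_force: [-5.7, -0.9, 2.8]
gripper_width: -0.002
gripper_force: 2.5
```

arm_command(
  offset=[
    [-0.97,-0.25,0],
    [-1.94,-0.5,0],
    [0,0,4.2],
    [0,0,4.2],
    [0,0,4.2],
    [0.42,4.1,0],
    [0.42,4.1,0],
    [0.42,4.1,0],
  ],
  spin=[0,0,0,0,0,0,0,0],
  claw=[1,1,1,1,1,1,1,1],
)

```text
clock: 7.5
ee_pos: [580.5, 143.9, 150.8]
ee_rot: [[0.969, 0.249, 0.003], [0.249, -0.969, 0.001], [0.004, -0.0, -1.0]]
wrist_force: [0.0, -1.1, 0.4]
gripper_width: 0.004
gripper_force: 0.0
```

arm_command(
  offset=[
    [0.42,4.1,0],
    [0.42,4.3,0],
    [0,0,-3],
    [0,0,-3],
    [0,0,-3],
    [0,0,0],
    [0,0,0],
    [0,0,0],
  ],
  spin=[0,0,0,0,0,0,0,0],
  claw=[1,1,1,1,1,1,1,1],
)

```text
clock: 8.3
ee_pos: [589.3, 227.4, 61.8]
ee_rot: [[0.968, 0.25, 0.003], [0.25, -0.968, 0.002], [0.003, -0.001, -1.0]]
wrist_force: [0.5, 0.8, 0.8]
gripper_width: 0.001
gripper_force: 0.0
```

Run:
```python
from h import *
s=read_state(); print(s['ee_pos'],toL(s['ee_pos'][:2]),s['wrist_force'])
a=read_camera('scene')['img'][160:280,290:410,::-1]; b=read_camera('top')['img'][140:230,235:385,::-1]
a=cv2.resize(a,(400,400),interpolation=cv2.INTER_CUBIC); b=cv2.resize(b,(400,240),interpolation=cv2.INTER_CUBIC)
b=cv2.copyMakeBorder(b,0,160,0,0,cv2.BORDER_CONSTANT)
cv2.imwrite('pics/a4.png',np.hstack([b,a]))
```

```text
[589.29002996 227.3942681   61.75159959] [-27.62831786 130.1349899 ] [0.49148422 0.82403108 0.77219685]
```

View pics/a4.png

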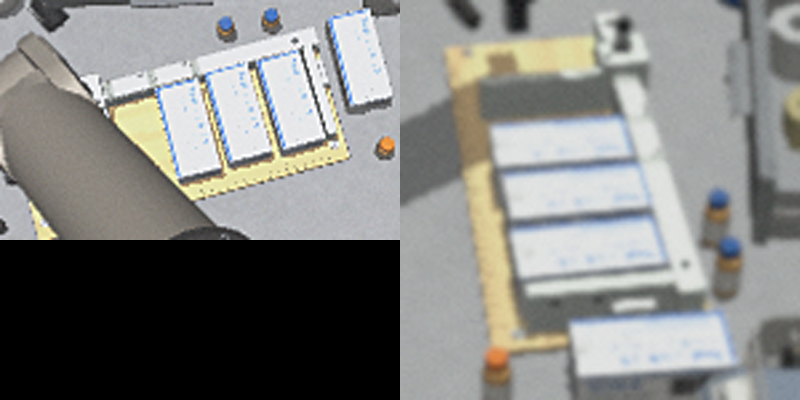

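All three cartons are now in line and square, and the tool is left of the stop. I'll go down and push the stop.

arm_command(
  offset=[
    [0,0,-2],
    [0,0,-1.8],
    [0.25,-0.97,0],
    [0.25,-0.97,0],
    [0.125,-0.48,0],
    [0.125,-0.48,0],
    [0.05,-0.19,0],
    [0,0,0],
  ],
  spin=[0,0,0,0,0,0,0,0],
  claw=[1,1,1,1,1,1,1,1],
)

```text
clock: 9.2
ee_pos: [596.7, 195.2, 22.4]
ee_rot: [[0.968, 0.249, 0.001], [0.249, -0.968, -0.0], [0.001, 0.0, -1.0]]
wrist_force: [-0.2, 0.0, 0.5]
gripper_width: 0.006
gripper_force: 0.0
```

arm_command(
  offset=[
    [0.075,-0.29,0],
    [0.075,-0.29,0],
    [0.075,-0.29,0],
    [0.075,-0.29,0],
    [0.05,-0.19,0],
    [0.05,-0.19,0],
    [0,0,0],
    [0,0,0],
  ],
  spin=[0,0,0,0,0,0,0,0],
  claw=[1,1,1,1,1,1,1,1],
)

```text
clock: 10.0
ee_pos: [599.8, 179.4, 21.4]
ee_rot: [[0.968, 0.249, -0.001], [0.249, -0.968, -0.001], [-0.001, 0.001, -1.0]]
wrist_force: [0.5, -0.8, -0.2]
gripper_width: 0.001
gripper_force: 0.0
```

arm_command(
  offset=[
    [0.05,-0.19,0],
    [0.05,-0.19,0],
    [0,0,0],
    [0,0,0],
    [0,0,0],
    [0,0,0],
    [0,0,0],
    [0,0,0],
  ],
  spin=[0,0,0,0,0,0,0,0],
  claw=[1,1,1,1,1,1,1,1],
)

```text
clock: 10.8
ee_pos: [600.7, 176.8, 21.7]
ee_rot: [[0.968, 0.25, -0.0], [0.25, -0.968, 0.0], [-0.0, -0.0, -1.0]]
wrist_force: [-1.7, 2.0, -1.4]
gripper_width: -0.001
gripper_force: 1.3
```

arm_command(
  offset=[
    [0.05,-0.19,0],
    [0,0,0],
    [0,0,0],
    [0,0,0],
    [0,0,0],
    [0,0,0],
    [0,0,0],
    [0,0,0],
  ],
  spin=[0,0,0,0,0,0,0,0],
  claw=[1,1,1,1,1,1,1,1],
)

```text
clock: 11.6
ee_pos: [600.9, 176.0, 21.7]
ee_rot: [[0.968, 0.251, -0.001], [0.251, -0.968, 0.001], [-0.0, -0.002, -1.0]]
wrist_force: [-2.4, 4.6, -2.2]
gripper_width: 0.001
gripper_force: 2.6
```

Run:
```python
from h import *
s=read_state(); print(s['ee_pos'],toL(s['ee_pos'][:2]),s['wrist_force'])
a=read_camera('scene')['img'][160:280,290:410,::-1]
cv2.imwrite('pics/a5.png',cv2.resize(a,(600,600),interpolation=cv2.INTER_CUBIC))
```

```text
[600.91374057 176.02369338  21.68575441] [-29.23973171  77.49042759] [-2.39793107  4.5907843  -2.23089899]
```

View pics/a5.png

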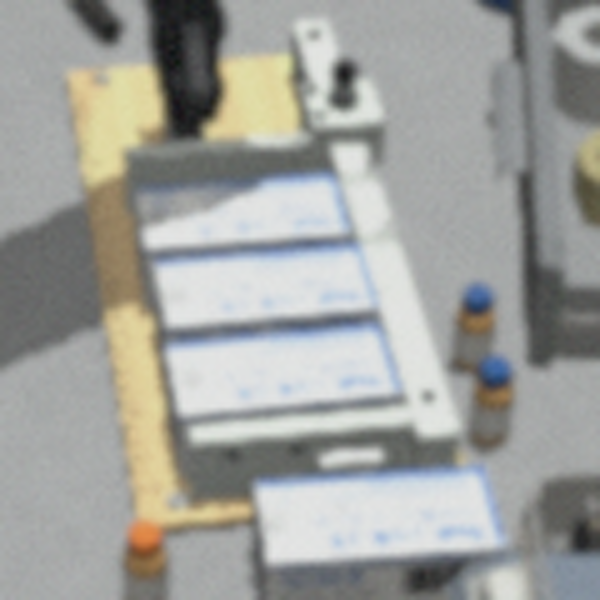

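The stop is in the notch for four: TCP local y is 77.5 and the force is rising, as predicted. I'll push out of it and on towards the notch for three.

arm_command(
  offset=[
    [0.05,-0.19,0],
    [0.05,-0.19,0],
    [0.05,-0.19,0],
    [0.05,-0.19,0],
    [0.05,-0.19,0],
    [0.05,-0.19,0],
    [0.05,-0.19,0],
    [0.05,-0.19,0],
  ],
  spin=[0,0,0,0,0,0,0,0],
  claw=[1,1,1,1,1,1,1,1],
)

```text
clock: 12.45
ee_pos: [605.7, 158.9, 21.9]
ee_rot: [[0.968, 0.25, 0.0], [0.25, -0.968, -0.0], [0.0, 0.0, -1.0]]
wrist_force: [-1.1, 0.6, -1.5]
gripper_width: -0.002
gripper_force: 1.0
```

arm_command(
  offset=[
    [0.05,-0.19,0],
    [0.05,-0.19,0],
    [0.05,-0.19,0],
    [0.05,-0.19,0],
    [0.05,-0.19,0],
    [0.05,-0.19,0],
    [0.05,-0.19,0],
    [0.05,-0.19,0],
  ],
  spin=[0,0,0,0,0,0,0,0],
  claw=[1,1,1,1,1,1,1,1],
)

```text
clock: 13.25
ee_pos: [609.7, 144.2, 21.9]
ee_rot: [[0.968, 0.25, 0.0], [0.25, -0.968, 0.0], [0.0, -0.0, -1.0]]
wrist_force: [-1.9, 4.1, -0.4]
gripper_width: -0.003
gripper_force: 2.0
```

Run:
```python
from h import *
s=read_state(); print(s['ee_pos'],toL(s['ee_pos'][:2]),s['wrist_force'])
```

```text
[609.67688558 144.24408906  21.856089  ] [-28.71439223  44.52893521] [-1.85324108  4.14441588 -0.39854395]
```

arm_command(
  offset=[
    [0.05,-0.19,0],
    [0.05,-0.19,0],
    [0.05,-0.19,0],
    [0.05,-0.19,0],
    [0.05,-0.19,0],
    [0.05,-0.19,0],
    [0.025,-0.1,0],
    [0,0,0],
  ],
  spin=[0,0,0,0,0,0,0,0],
  claw=[1,1,1,1,1,1,1,1],
)

```text
clock: 14.05
ee_pos: [613.0, 130.5, 21.7]
ee_rot: [[0.969, 0.249, 0.0], [0.249, -0.969, -0.001], [-0.0, 0.001, -1.0]]
wrist_force: [-0.0, -0.5, 0.4]
gripper_width: 0.001
gripper_force: 0.0
```

arm_command(
  offset=[
    [0.025,-0.1,0],
    [0,0,0],
    [0,0,0],
    [0,0,0],
    [0,0,0],
    [0,0,0],
    [0,0,0],
    [0,0,0],
  ],
  spin=[0,0,0,0,0,0,0,0],
  claw=[1,1,1,1,1,1,1,1],
)

```text
clock: 14.85
ee_pos: [613.0, 130.9, 21.8]
ee_rot: [[0.968, 0.25, 0.0], [0.25, -0.968, -0.0], [0.0, 0.0, -1.0]]
wrist_force: [-0.0, -0.7, 1.0]
gripper_width: -0.0
gripper_force: 0.0
```

Run:
```python
from h import *
s=read_state(); print(s['ee_pos'],toL(s['ee_pos'][:2]),s['wrist_force'])
```

```text
[612.99868397 130.91509133  21.81095491] [-28.83642443  30.79279189] [-0.03088862 -0.7485564   1.0078209 ]
```

The force dropped to zero, so the stop has snapped ahead. I'll confirm with a light touch.

arm_command(
  offset=[
    [0.025,-0.1,0],
    [0.025,-0.1,0],
    [0.025,-0.1,0],
    [0,0,0],
    [0,0,0],
    [0,0,0],
    [0,0,0],
    [0,0,0],
  ],
  spin=[0,0,0,0,0,0,0,0],
  claw=[1,1,1,1,1,1,1,1],
)

```text
clock: 15.65
ee_pos: [613.6, 128.5, 21.8]
ee_rot: [[0.968, 0.251, -0.0], [0.251, -0.968, 0.001], [0.0, -0.001, -1.0]]
wrist_force: [-1.3, 4.3, -0.1]
gripper_width: -0.0
gripper_force: 2.2
```

arm_command(
  offset=[
    [0.013,-0.05,0],
    [0.013,-0.05,0],
    [0,0,0],
    [0,0,0],
    [0,0,0],
    [0,0,0],
    [0,0,0],
    [0,0,0],
  ],
  spin=[0,0,0,0,0,0,0,0],
  claw=[1,1,1,1,1,1,1,1],
)

```text
clock: 16.45
ee_pos: [613.6, 128.4, 21.8]
ee_rot: [[0.968, 0.251, -0.0], [0.251, -0.968, 0.002], [0.0, -0.002, -1.0]]
wrist_force: [-3.0, 6.7, -0.4]
gripper_width: 0.002
gripper_force: 3.2
```

It holds against 7 N, so it is seated. I'll back off and rise.

arm_command(
  offset=[
    [-0.25,0.97,0],
    [-0.75,2.9,0],
    [-0.75,2.9,0],
    [0,0,4],
    [0,0,4.5],
    [0,0,4.5],
    [-1.1,4.3,2],
    [-1.1,4.3,2],
  ],
  spin=[0,0,0,0,0,0,0,0],
  claw=[1,1,1,1,1,1,1,1],
)

```text
clock: 17.25
ee_pos: [576.1, 278.9, 194.0]
ee_rot: [[0.97, 0.245, 0.003], [0.245, -0.97, -0.001], [0.003, 0.002, -1.0]]
wrist_force: [1.0, 2.0, -0.8]
gripper_width: -0.001
gripper_force: 0.0
```

arm_command(
  offset=[
    [-1.1,4.3,2],
    [-1.1,4.3,0],
    [0,0,0],
    [0,0,0],
    [0,0,0],
    [0,0,0],
    [0,0,0],
    [0,0,0],
  ],
  spin=[0,0,0,0,0,0,0,0],
  claw=[1,1,1,1,1,1,1,1],
)

```text
clock: 18.05
ee_pos: [553.0, 365.6, 211.7]
ee_rot: [[0.969, 0.249, 0.0], [0.249, -0.969, -0.0], [-0.0, 0.0, -1.0]]
wrist_force: [0.1, -0.5, 0.4]
gripper_width: -0.002
gripper_force: 0.0
```

Run:
```python
from h import *
s=read_state(); print(s['ee_pos'],s['wrist_force'])
cv2.imwrite('pics/t6.png',cv2.resize(read_camera('top')['img'][135:235,232:388,::-1],None,fx=5,fy=5,interpolation=cv2.INTER_CUBIC))
```

```text
[553.01705338 365.61413677 211.74113872] [ 0.14194561 -0.54597905  0.44952902]
```

View pics/t6.png

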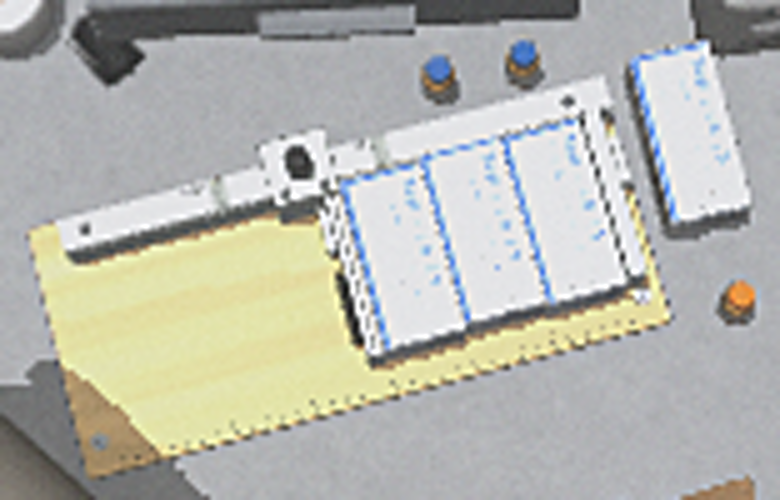

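The row is closed up and square against the end plate. The knob, now at (299,162), sits over the middle notch, with the notches for four at (220,190) and two at (383,150) visible on either side. Handing in.

```bash
python3 -c "
from cell import *
print(sign_off())"
```

```text
the job is handed in; nothing more can be done
None
```

I pushed the proud middle carton home against the back fence, then pushed the stop past the notch for four into the notch for three, leaving the row closed up against the end plate; the job is handed in (sign-off returned no verdict).

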